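Load spindles on V rests and take their temperature

TASK

Lay every spindle on the mat across the V rest made for its length, a journal in each V. Then lift the infrared thermometer off its hook and point it straight down at the top of the round steel master and then at the middle of each loaded spindle's body, longest first and shortest last, from about 10 cm away without touching, keeping it steady for four seconds each time. Finally hang the thermometer back on its hook, leave every spindle lying in its rest, and do not disturb the ring gauge, the bottle or the angle block.

Things in the scene. Friction and masses are not known exactly. Their poses are not given: they have to be found in the camera images.
- spindle_long: long spindle: aluminium bar with a square body 98 mm long, 30 x 30 mm in section, and at each end a steel round journal, 16 mm diameter, 18 mm long (134 mm overall). Origin at its very middle, x axis along its length; the four sides are alike and it may lie on any of them. May be absent. Starts lying on the grey mat (2 mm thick).
- rest_long_seat (a point): rest of the long spindle: fixed base 128 x 54 x 10 mm with two upright steel blades 8 mm thick, inner faces 106 mm apart (4 mm beyond each spindle shoulder), each with a 90 degree V on top (bottom 64 mm, cheek tips 81 mm above the table, 45 mm wide overall). Point: where the middle of the seated spindle belongs, 75 mm above the table, journals in the Vs; x along the spindle, z up.
- spindle_medium: medium spindle: aluminium bar with a square body 72 mm long, 30 x 30 mm in section, and at each end a steel round journal, 16 mm diameter, 18 mm long (108 mm overall). Origin at its very middle, x axis along its length; the four sides are alike and it may lie on any of them. May be absent. Starts lying on the grey mat (2 mm thick).
- rest_medium_seat (a point): rest of the medium spindle: fixed base 102 x 54 x 10 mm with two upright steel blades 8 mm thick, inner faces 80 mm apart (4 mm beyond each spindle shoulder), each with a 90 degree V on top (bottom 64 mm, cheek tips 81 mm above the table, 45 mm wide overall). Point: where the middle of the seated spindle belongs, 75 mm above the table, journals in the Vs; x along the spindle, z up.
- spindle_short: short spindle: aluminium bar with a square body 46 mm long, 30 x 30 mm in section, and at each end a steel round journal, 16 mm diameter, 18 mm long (82 mm overall). Origin at its very middle, x axis along its length; the four sides are alike and it may lie on any of them. May be absent. Starts lying on the grey mat (2 mm thick).
- rest_short_seat (a point): rest of the short spindle: fixed base 76 x 54 x 10 mm with two upright steel blades 8 mm thick, inner faces 54 mm apart (4 mm beyond each spindle shoulder), each with a 90 degree V on top (bottom 64 mm, cheek tips 81 mm above the table, 45 mm wide overall). Point: where the middle of the seated spindle belongs, 75 mm above the table, journals in the Vs; x along the spindle, z up.
- thermometer: infrared wand, 0.16 kg, hung nose down: body 26 x 26 mm from 30 to 170 mm above the nose tip, round nose below. Origin at the nose tip, z up the wand (it looks along -z), x to its back, where the clip is: a bridge 24 mm wide (underside at z 110, top 116 mm) from the back face, x = 13 mm, to a tongue at x = 28 to 34 mm that hangs down to z 85 mm. Grip its top 50 mm across y.
- thermo_clip (a point): middle of the underside of the thermometer's clip bridge (20.5, 0, 110 mm in the thermometer's frame); rests on the hook's top edge. Same axes as the thermometer.
- hook_top (a point): middle of the top edge of the fixed stand's upturned hook, a flat upright blade 6 mm thick (x), 30 mm wide (y), top 170 mm above the table; x from the hanging thermometer through the blade to the post 60 mm behind, z up. The thermometer hangs on the -x side, its back against the blade, the clip over the edge; lifting it 30 mm frees it.
- master_top (a point): the steel reference master: a fixed stepped disc, 52 mm diameter and 30 mm high, its upper step 40 mm across, standing on the table on the robot's side of the rests. Point: centre of its top face, z up.
- ring_gauge: bystander: steel ring gauge, 66 mm diameter, 22 mm high, lying flat; origin under its centre
- cleaner: bystander: white cleaner bottle, 48 mm diameter, 110 mm high; origin under its centre
- angle_block: bystander: dark L-shaped angle block 60 x 50 mm, 62 mm high; origin under its foot's centre
There are look-alikes about, which are no part of the job. Leave any orange look-alike of the thermometer alone.

How it is judged:
On the way, in this order (a step that is already met when the one before it is completed fails the run):
1. every spindle present lies in both Vs of its own rest, let go (distance between spindle_long and rest_long_seat below 0.008 m and angle between the x axis of spindle_long and the x axis of rest_long_seat, either way round below 0.08 rad and contact force between each of spindle_long, spindle_medium, spindle_short and the fingers below 0.2 N and distance between spindle_medium and rest_medium_seat below 0.008 m and angle between the x axis of spindle_medium and the x axis of rest_medium_seat, either way round below 0.08 rad and distance between spindle_short and rest_short_seat below 0.008 m and angle between the x axis of spindle_short and the x axis of rest_short_seat, either way round below 0.08 rad), for 0.4 s.
2. the thermometer is off its hook (distance between thermo_clip and hook_top above 0.06 m), for 0.1 s.
3. the master is in the thermometer's view for 3 s: the centre of its top within 15 mm of the line of sight (in x and in y) and 60 to 150 mm from the nose (x of master_top in the frame of thermometer between -0.015 and 0.015 m and y of master_top in the frame of thermometer between -0.015 and 0.015 m and z of master_top in the frame of thermometer between -0.15 and -0.06 m), for 3 s.
4. the long spindle (if present) is in the thermometer's view for 3 s: its middle within 15 mm of the line of sight (in x and in y) and 60 to 150 mm from the nose (x of spindle_long in the frame of thermometer between -0.015 and 0.015 m and y of spindle_long in the frame of thermometer between -0.015 and 0.015 m and z of spindle_long in the frame of thermometer between -0.15 and -0.06 m), for 3 s.
5. the medium spindle (if present) is in the thermometer's view for 3 s: its middle within 15 mm of the line of sight (in x and in y) and 60 to 150 mm from the nose (x of spindle_medium in the frame of thermometer between -0.015 and 0.015 m and y of spindle_medium in the frame of thermometer between -0.015 and 0.015 m and z of spindle_medium in the frame of thermometer between -0.15 and -0.06 m), for 3 s.
6. the short spindle (if present) is in the thermometer's view for 3 s: its middle within 15 mm of the line of sight (in x and in y) and 60 to 150 mm from the nose (x of spindle_short in the frame of thermometer between -0.015 and 0.015 m and y of spindle_short in the frame of thermometer between -0.015 and 0.015 m and z of spindle_short in the frame of thermometer between -0.15 and -0.06 m), for 3 s.
At the end, for the whole second after the job is handed in: every spindle present lies in its own rest (middle within 8 mm of the seat point, axis within 0.08 rad) and is still; the thermometer hangs on the hook (clip within 14 mm of the hook's top, upright within 0.15 rad) and is still (distance between spindle_long and rest_long_seat below 0.008 m and angle between the x axis of spindle_long and the x axis of rest_long_seat, either way round below 0.08 rad and linear speed of each of spindle_long, spindle_medium, spindle_short, thermometer below 0.02 m/s and distance between spindle_medium and rest_medium_seat below 0.008 m and angle between the x axis of spindle_medium and the x axis of rest_medium_seat, either way round below 0.08 rad and distance between spindle_short and rest_short_seat below 0.008 m and angle between the x axis of spindle_short and the x axis of rest_short_seat, either way round below 0.08 rad and distance between thermo_clip and hook_top below 0.014 m and angle between thermometer's own z axis and vertical below 0.15 rad); the robot touches nothing.
It fails at once if the ring gauge is moved more than 30 mm (distance of ring_gauge from where it was at the start of the episode above 0.03 m).
It fails at once if the cleaner is moved more than 30 mm (distance of cleaner from where it was at the start of the episode above 0.03 m).
It fails at once if the angle block is moved more than 30 mm (distance of angle_block from where it was at the start of the episode above 0.03 m).
It fails at once if the thermometer touches a spindle (contact force between thermometer and spindle_long above 1 N or contact force between thermometer and spindle_medium above 1 N or contact force between thermometer and spindle_short above 1 N).
Of spindle_long, spindle_medium, spindle_short only 2 to 3 are there at a start; the rules pass over those that are not, and their reading is None.
At some moment in a run one of spindle_long, spindle_medium, spindle_short may be knocked a few centimetres aside while the robot is not near it.
It also fails if it takes over 210 s, if anything falls off the work surface, if the arm or the gripper's body presses on something with over 40 N, if the wrist force passes 120 N, or if a joint passes its speed limit or range.

ROBOT

A 7-joint arm with a two-finger parallel gripper is mounted at the origin on the work surface. World frame = base frame: x ahead of the robot, y to its left, z up, the work surface at z = 0. Lengths are in m, angles in rad, forces in N, time in s.
With the tool pointing down it reaches from about 0.425 to 1.025 m from the base axis. Payload 9.4 kg.
Tool frame: the origin (TCP) lies at the very end of the fingers, on their centre line; the grasp point (between the pads) lies ctrl.pinch_z behind it (ctrl.pinch_z is the distance from the TCP to the grasp point, in m); z points along the fingers, y is the line along which they close (so a half turn about z gives the same grasp; the last joint's range is limited). The gripper opens to 85 mm and grips with 20 to 120 N. Pads are 22 mm wide; open, the fingers measure 114 mm over their backs; the gripper's body (76 mm by 85 mm) begins 54 mm behind the grasp point. The pads swing forward as they close: fully open they stand 13 mm farther back than shut.
Start: joints at [-1.245, 0.599, -0.003, 1.599, 0.002, 0.943, -0.08], TCP at [0.284, 0.667, 0.231] pointing down, gripper open.
Joint ranges: [-2.57, 2.57], [-0.35, 1.97], [-1.29, 1.29], [0.11, 2.56], [-1.05, 4.19], [0.11, 1.86], [-2.63, 2.63]. Speed limits (rad/s): [2.22, 2.22, 3.01, 3.01, 3.14, 3.14, 3.14].

INTERFACE

Orientations are given as a rotation vector (axis times angle).
In Python, from bench import ctrl gives the robot as it stands. The module is installed in compiled form; this text tells all that it offers.
- The arm moves only by the shell command python3 -m inch 'ROWS' [OPENING] [FORCE]. ROWS is JSON, a list that holds one entry, the list of rows, each a list of 4 numbers: the shift along the tool's x, y, z in mm, then the turn about the tool's z in degrees. A call has 1 to 20 rows; each row is the pose to reach, as a shift and turn from the pose commanded when the call began, along the tool's axes at that moment; what a row does not reach only later rows make up. A row lasts 1/10 s, in which the tool goes at most 50 mm and 8.59 degrees, less where a joint would pass 70% of its speed; a pose out of reach is approached as far as the arm can. A call with a gripper value outside its range is refused whole. OPENING is the finger opening in mm, from 0 to 85.4, set as the call begins (- or left out, the last holds). The fingers move at their own pace and stop on an object; FORCE is the grip in N (left out, the last holds). Time passes only in rows, so rows that repeat a pose let the fingers close. It gives the time, the measured TCP pose, the force, the opening and the grip force at its end, in the units of the state.
- ctrl.get_obs(): the state, without advancing time (a new reading comes with each control period).
- ctrl.grab_frame(name): name is "scene" or "side" or "wrist"; returns the picture (384x512x3 uint8, red, green, blue); there is no depth.
- ctrl.camera_model(name): a dict with "fx", "fy", "cx", "cy" (pixels), "R" (3x3) and "t" (3): a world point X has camera coordinates R X + t; the wrist camera has in their place "T_tool_cam" (4x4, takes a point from camera to tool coordinates, whose origin is the TCP and whose axes are the flange's). Camera axes: x right, y down, z forward; pixel columns grow to the right and rows downward; lengths in m; the calibration is good to about 2 mm. The wrist camera is an equidistant fisheye: a pixel r from the principal point sees the ray r / f radians off the axis. A picture is of the moment at which its call begins: read the wrist's pose just before it. camera_model takes no time and is no camera call.
- ctrl.close_job(): hands the job in; it is judged then, once.
The state is a dict: "clock": time; "joint_positions": joint angles; "qd": joint speeds; "joint_torque": joint torques, N m; "position": TCP position; "tcp_rot": TCP orientation; "wrist_force": force on the tool from outside, world axes, zero at the start; "ft_torque": the same for the moment, N m; "opening": opening from 0.0 (shut) to 1.0 (fully open); "grip_force": force on a finger pad.
Only numpy, scipy, OpenCV 4.12 (cv2) and the standard library are available. Lean on these libraries where they do the work, as an engineer would, in place of code of your own. Each camera call takes 0.05 s, during which the arm holds its last target. There are 200 camera calls.

## Working session

There is one attempt and no reset: what is moved stays moved. The work goes in short steps, Python scripts to look and compute and a shell command to move; the robot and the scene stay as the last step left them, time stands still between calls to the robot, and variables do not carry over. Pictures are saved under pics/ and viewed, at most 14 in all, crops included, and the job is handed in when it is done.

```bash
mkdir -p pics
cat > h.py <<'E'
import numpy as np, cv2
from bench import ctrl
from scipy.spatial.transform import Rotation as Ro
def save(n,f): cv2.imwrite(f'pics/{f}.png',cv2.cvtColor(ctrl.grab_frame(n),cv2.COLOR_RGB2BGR))
def crop(f,x0,y0,x1,y1,k,o):
    a=cv2.imread(f'pics/{f}.png')[y0:y1,x0:x1]; cv2.imwrite(f'pics/{o}.png',cv2.resize(a,None,fx=k,fy=k,interpolation=cv2.INTER_CUBIC))
def pix(n,u,v,z):
    "world point at height z on ray of pixel, fixed camera"
    m=ctrl.camera_model(n);R=np.array(m['R']);t=np.array(m['t'])
    d=R.T@np.array([(u-m['cx'])/m['fx'],(v-m['cy'])/m['fy'],1]);c=-R.T@t
    return c+d*(z-c[2])/d[2]
def proj(n,X):
    m=ctrl.camera_model(n);p=np.array(m['R'])@np.array(X)+m['t'];return m['fx']*p[0]/p[2]+m['cx'],m['fy']*p[1]/p[2]+m['cy']
def wpix(u,v,z,pos,rot):
    m=ctrl.camera_model('wrist');T=np.array(m['T_tool_cam'])
    x,y=(u-m['cx'])/m['fx'],(v-m['cy'])/m['fy'];r=np.hypot(x,y)
    d=np.array([x/r*np.sin(r),y/r*np.sin(r),np.cos(r)]) if r>0 else np.array([0,0,1.])
    R=Ro.from_rotvec(rot).as_matrix();c=R@T[:3,3]+pos;d=R@T[:3,:3]@d
    return c+d*(z-c[2])/d[2]
def wproj(X,pos,rot):
    m=ctrl.camera_model('wrist');T=np.array(m['T_tool_cam']);R=Ro.from_rotvec(rot).as_matrix()
    p=T[:3,:3].T@(R.T@(np.array(X)-pos)-T[:3,3]);th=np.arctan2(np.hypot(p[0],p[1]),p[2]);k=th/np.hypot(p[0],p[1])
    return m['fx']*p[0]*k+m['cx'],m['fy']*p[1]*k+m['cy']
E
python3 - <<'E'
from h import *
o=ctrl.get_obs();print({k:np.round(v,3).tolist() for k,v in o.items()}, ctrl.pinch_z)
print(Ro.from_rotvec(o['tcp_rot']).as_matrix().round(3))
for n in ('scene','side','wrist'):
    m=ctrl.camera_model(n); print(n,{k:np.round(v,3).tolist() for k,v in m.items()}); save(n,n+'0')
    if n!='wrist': print(-np.array(m['R']).T@m['t'])
a=cv2.imread('pics/scene0.png');b=cv2.imread('pics/side0.png')
E
```

```text
{'clock': 0.0, 'joint_positions': [-1.245, 0.6, -0.003, 1.6, 0.002, 0.943, -0.08], 'qd': [0.001, -0.002, -0.001, -0.001, -0.001, -0.0, 0.0], 'joint_torque': [0.001, -77.647, 1.566, -25.804, 0.012, 0.009, -0.0], 'position': [0.284, 0.667, 0.23], 'tcp_rot': [-0.628, -3.078, 0.002], 'wrist_force': [-0.133, 0.258, 0.428], 'ft_torque': [-0.032, 0.033, 0.036], 'grip_force': 0.0, 'opening': 1.0} 0.0187
[[-0.92   0.392 -0.001]
 [ 0.392  0.92  -0.001]
 [-0.    -0.002 -1.   ]]
scene {'fx': 438.179, 'fy': 438.179, 'cx': 256.507, 'cy': 192.369, 'R': [[-0.806, 0.592, 0.013], [0.473, 0.657, -0.587], [-0.356, -0.467, -0.809]], 't': [0.51, -0.155, 1.569]}
[1.04301104 0.53364958 1.17203136]
side {'fx': 452.565, 'fy': 452.565, 'cx': 253.09, 'cy': 186.045, 'R': [[0.882, -0.471, -0.012], [-0.35, -0.638, -0.686], [0.315, 0.609, -0.728]], 't': [-0.523, 0.231, 1.323]}
[ 0.12555223 -0.9048511   1.11493454]
wrist {'fx': 297.319, 'fy': 297.319, 'cx': 257.085, 'cy': 193.271, 'T_tool_cam': [[0.001, -0.949, -0.316, 0.082], [1.0, 0.001, 0.0, -0.001], [-0.0, -0.316, 0.949, -0.144], [0.0, 0.0, 0.0, 1.0]]}
```

View pics/scene0.png

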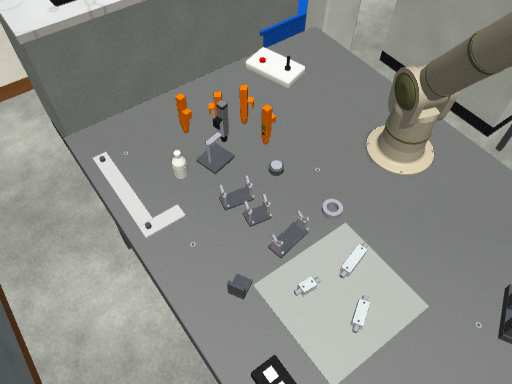

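View pics/side0.png

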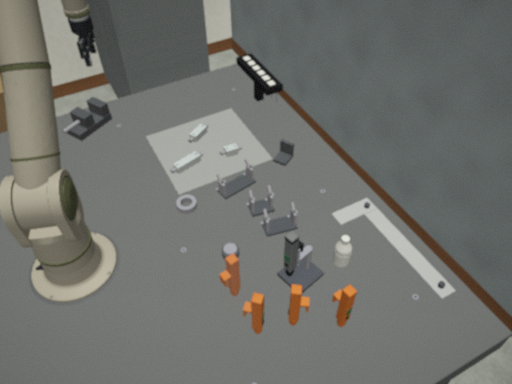

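Scene: spindles at (353,260), (308,286), (360,314) on the mat. Rests are at (237,196), (257,212) and (289,238). The master is at (276,167), the ring gauge at (333,208), and a dark wand hangs at (223,120). Four orange look-alikes stand at (184,113), (217,103), (244,103) and (266,123). The dark one with the hook stand fits the thermometer; I'll confirm it in an enlarged crop.

Run:
```python
from h import *
crop('scene0',160,80,300,180,5,'c1');crop('scene0',210,170,380,340,4,'c2')
crop('scene0',210,170,390,340,4,'c2')
```

```text
(no output)
```

View pics/c1.png

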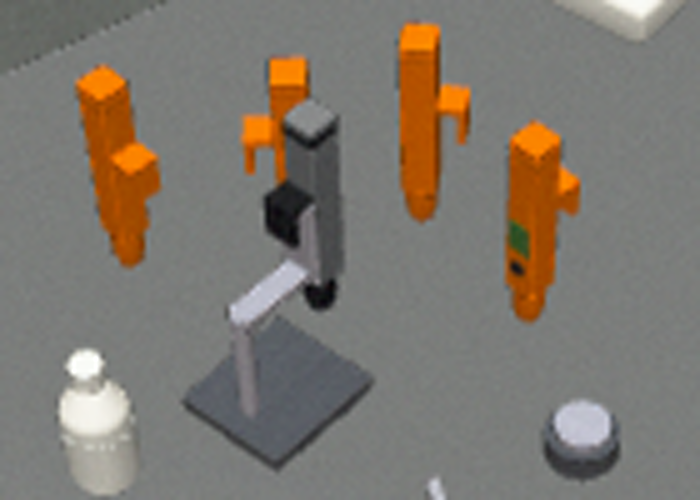

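Run:
```python
from h import *
crop('scene0',210,170,380,320,4,'c2')
```

```text
(no output)
```

View pics/c2.png

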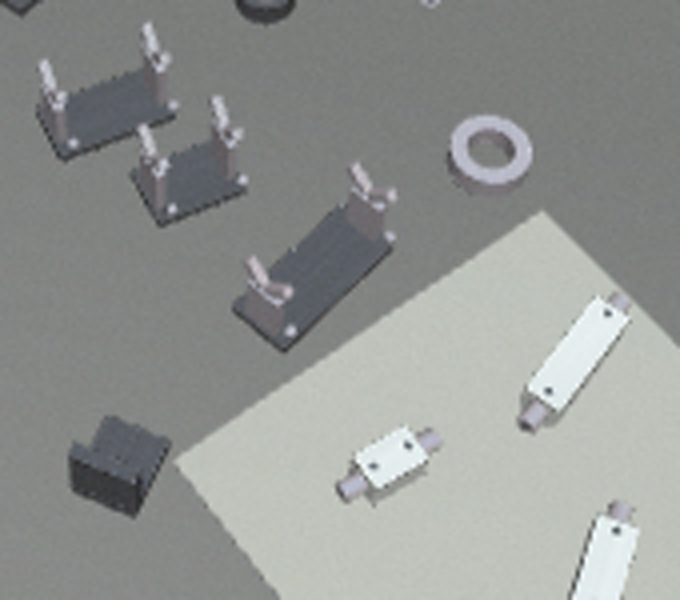

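c1: the dark grey wand (crop 315,190 → scene 223,118) hangs on the hook blade and is grey/black, with its clip toward the post, so it is the thermometer. c2: long rest at (315,260), medium at (105,100), short at (190,160), short spindle at (390,457), a longer one at (575,360), and the third at lower right.

```bash
python3 - <<'E'
from h import *
c=lambda x,y:(x/4+210,y/4+170)
def P(name,a,b,z):
    p,q=pix('scene',*a,z),pix('scene',*b,z);d=q-p
    print(name,((p+q)/2).round(3),'len',np.hypot(*d[:2]).round(3),'yaw',np.degrees(np.arctan2(d[1],d[0])).round(1))
P('A',c(520,420),c(628,298),.017)
P('B',(365,295),(355,332),.017)
P('S',c(340,490),c(440,436),.017)
# V bottoms z .064: between cheek tips
P('Rlong',c(268,288),c(372,195),.066)
P('Rmed',c(54,95),c(158,62),.066)
P('Rshort',c(152,158),c(226,130),.066)
d=lambda x,y:(x/5+160,y/5+80)
print('master',pix('scene',*d(582,424),.03))
print('thermo top',pix('scene',*d(311,120),.23),'hooktop/clip',pix('scene',*d(300,200),.18))
print('post',pix('scene',*d(250,410),.01), 'nose', pix('scene',*d(320,298),.065))
print('side thermo top',pix('side',293,238,.23),'nose',pix('side',291,273,.065))
E
cd pics; python3 -c "
import cv2
a=cv2.imread('side0.png')[215:310,250:350];cv2.imwrite('c3.png',cv2.resize(a,None,fx=6,fy=6,interpolation=2))"
```

```text
A [0.446 0.23  0.017] len 0.137 yaw -169.0
B [0.546 0.359 0.017] len 0.112 yaw 31.8
S [0.61  0.214 0.017] len 0.084 yaw 173.0
Rlong [0.557 0.064 0.066] len 0.113 yaw -171.3
Rmed [ 0.601 -0.15   0.066] len 0.087 yaw 165.9
Rshort [ 0.585 -0.062  0.066] len 0.062 yaw 168.7
master [ 0.41779585 -0.17908267  0.03      ]
thermo top [ 0.5142185  -0.34590258  0.23      ] hooktop/clip [ 0.5325719 -0.335426   0.18     ]
post [ 0.58518414 -0.33486715  0.01      ] nose [ 0.51417521 -0.34980112  0.065     ]
side thermo top [ 0.51185923 -0.36326066  0.23      ] nose [ 0.51787681 -0.35949754  0.065     ]
```

View pics/c3.png

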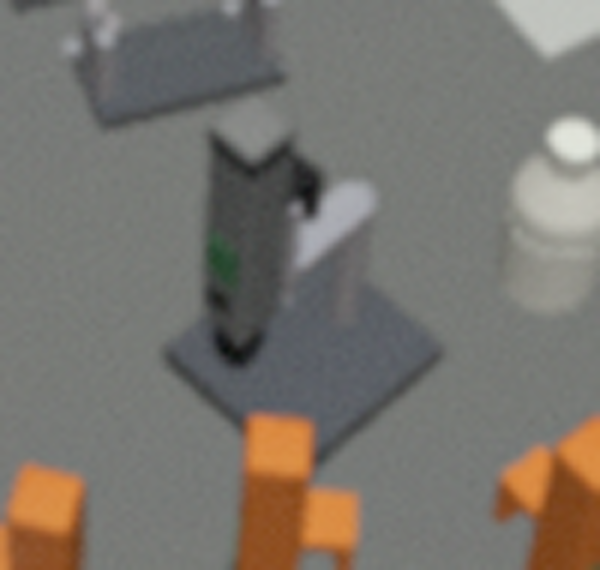

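Lengths fit: A is the long spindle, B the medium and S the short. c3 shows the wand's back to the blade, with the post and bottle beyond, so there are no conflicts. Next is a helper that works out shifts, then a closer survey with the wrist camera.

```bash
cat >> h.py <<'E'
def go(x,y,z,yaw,ref=None):
    "shift (mm, tool axes) and turn (deg) from now to TCP x,y,z with tool x at world yaw"
    o=ctrl.get_obs();M=Ro.from_rotvec(o['tcp_rot']).as_matrix()
    s=M.T@(np.array([x,y,z])-o['position'])*1000
    t=-(yaw-np.degrees(np.arctan2(M[1,0],M[0,0])));t=(t+180)%360-180
    print('row',s.round(1),round(t,1),'tilt',np.round(M[2],3),'j7',round(o['joint_positions'][6],2))
E
python3 -c "
from h import *
go(.50,.22,.25,180)"
```

```text
row [-373.7 -326.3  -19. ] -23.1 tilt [-0.    -0.001 -1.   ] j7 -0.08
```

```bash
R="";python3 -m inch '[[[-373,-326,-19,-23],[-373,-326,-19,-23],[-373,-326,-19,-23],[-373,-326,-19,-23],[-373,-326,-19,-23],[-373,-326,-19,-23],[-373,-326,-19,-23],[-373,-326,-19,-23],[-373,-326,-19,-23],[-373,-326,-19,-23],[-373,-326,-19,-23],[-373,-326,-19,-23],[-373,-326,-19,-23],[-373,-326,-19,-23],[-373,-326,-19,-23],[-373,-326,-19,-23]]]'
python3 - <<'E'
from h import *
o=ctrl.get_obs();save('wrist','w1');print(o['position'].round(4) if hasattr(o['position'],'round') else o['position'],o['tcp_rot'],o['joint_positions'],o['clock'])
crop('w1',0,0,512,384,1.5,'w1b')
for n,X in dict(A=(.446,.23,.032),B=(.546,.359,.032),S=(.61,.214,.032),RL=(.557,.064,.064),RS=(.585,-.062,.064),M=(.601,-.15,.064)).items(): print(n,np.round(wproj(X,o['position'],o['tcp_rot'])))
E
```

```text
clock: 1.75
position: [0.4992, 0.2217, 0.2502]
tcp_rot: [0.0, -3.141, -0.0]
wrist_force: [0.2, 0.4, -0.7]
opening: 0.998
grip_force: 0.0
[0.4992 0.2217 0.2502] [ 3.69579324e-04 -3.14147904e+00 -7.56480731e-05] [-0.45184288  0.36459659 -0.09406819  1.98571405  0.0468697   0.79337775
  0.9983799 ] 1.75
A [265. 122.]
B [359. 199.]
S [252. 243.]
RL [134. 216.]
RS [ 62. 231.]
M [ 25. 237.]
```

View pics/w1b.png

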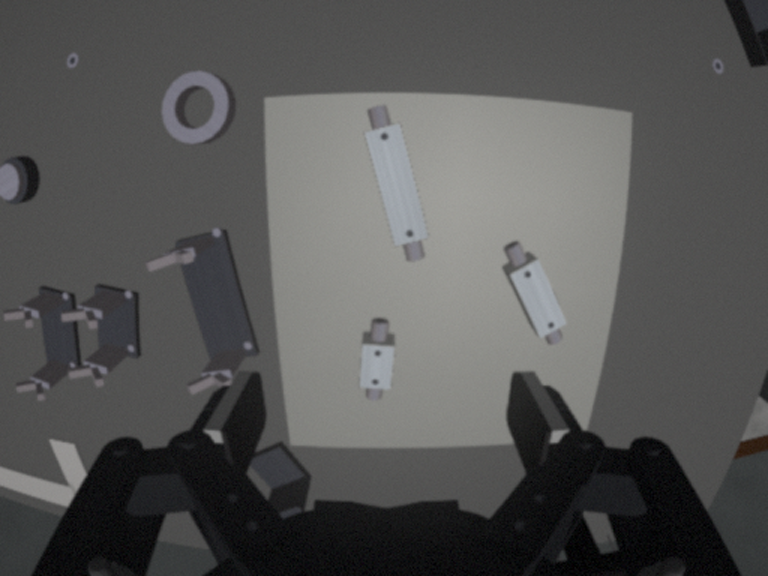

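w1b shows long spindle screws at (384,136) and (410,233), medium at (528,275) and (550,325), and short at (377,353) and (376,381). The long rest is at left centre with base screws (216,232) and (247,346); the medium and short rests are at far left.

Run:
```python
from h import *
o=ctrl.get_obs()
def P(n,a,b,z):
    p,q=[wpix(u/1.5,v/1.5,z,o['position'],o['tcp_rot']) for u,v in(a,b)];d=p-q
    m=(p+q)/2;yaw=np.degrees(np.arctan2(d[1],d[0]));print(n,m.round(4),'len',np.hypot(*d[:2]).round(4),'yaw',yaw.round(1));return m,yaw
A=P('A',(384,136),(410,233),.032)
P('Abody',(382,127.5),(411,240.5),.032)
P('Aends',(377,107),(415,260),.02)
P('B',(528,275),(550,325),.032);P('Bends',(513,244),(556,342),.018)
P('S',(377,353),(376,381),.032);P('Send',(380,320),(374,397),.018)
P('RLscrews',(216,232),(247,346),.012)
P('RLbase',(203,234),(233,360),.01)
go(A[0][0],A[0][1],.12,A[1])
```

```text
A [0.448  0.2302 0.032 ] len 0.0825 yaw -164.9
Abody [0.4477 0.2299 0.032 ] len 0.096 yaw -165.5
Aends [0.4487 0.23   0.02  ] len 0.1346 yaw -166.0
B [0.5475 0.3593 0.032 ] len 0.0551 yaw -150.4
Bends [0.5474 0.3608 0.018 ] len 0.1108 yaw -150.7
S [0.6123 0.2125 0.032 ] len 0.0294 yaw 177.8
Send [0.6122 0.2126 0.018 ] len 0.0828 yaw 175.6
RLscrews [0.5453 0.0754 0.012 ] len 0.1153 yaw -170.5
RLbase [0.5548 0.0593 0.01  ] len 0.13 yaw -173.2
row [ 51.2   8.7 130.3] -15.1 tilt [ 0.  0. -1.] j7 1.0
```

```bash
python3 -m inch '[[[51,9,130,-8],[51,9,130,-14.5],[51,9,130,-14.5],[51,9,160,-14.5],[51,9,190,-14.5],[51,9,220,-14.5],[51,9,235,-14.5],[51,9,245,-14.5],[51,9,245,-14.5],[51,9,245,-14.5]]]' 62
python3 -m inch '[[[0,0,0,0],[0,0,0,0],[0,0,0,0],[0,0,0,0],[0,0,0,0],[0,0,0,0],[0,0,0,0],[0,0,0,0]]]' 15 60
python3 -m inch '[[[0,0,-5,0],[0,0,-20,0],[0,0,-40,0],[0,0,-70,0],[0,0,-100,0],[0,0,-130,0],[0,0,-150,0],[0,0,-150,0],[0,0,-150,0]]]'
python3 - <<'E'
from h import *
go(.557,.064,.17,-171.3)
E
```

```text
clock: 2.8
position: [0.4488, 0.2301, 0.0057]
tcp_rot: [-0.395, 3.116, 0.0]
wrist_force: [0.4, 0.7, 0.2]
opening: 0.727
grip_force: 0.0
clock: 3.6
position: [0.449, 0.2301, 0.0063]
tcp_rot: [-0.394, 3.115, 0.001]
wrist_force: [-0.6, -0.2, 6.8]
opening: 0.337
grip_force: 59.6
clock: 4.5
position: [0.4484, 0.2296, 0.1554]
tcp_rot: [-0.394, 3.116, 0.0]
wrist_force: [0.2, 0.0, -3.3]
opening: 0.339
grip_force: 60.0
row [ -64.  -187.4  -14.6] 5.7 tilt [-0.001  0.    -1.   ] j7 1.09
```

```bash
python3 -c "
from h import *
go(.50,-.02,.23,-175)"
```

```text
row [  12.1 -254.6  -74.6] 9.4 tilt [-0.001  0.    -1.   ] j7 1.09
```

```bash
python3 -m inch '[[[1,-20,-20,1],[3,-50,-40,3],[5,-85,-60,5],[7,-120,-75,7],[9,-155,-75,9],[10,-190,-75,9],[12,-220,-75,9],[12,-240,-75,9],[12,-252,-75,9],[12,-255,-75,9],[12,-255,-75,9],[12,-255,-75,9]]]'
python3 - <<'E'
from h import *
o=ctrl.get_obs();save('wrist','w2');np.save('w2.npy',[o['position'],o['tcp_rot']]);print(o['clock'])
crop('w2',0,0,512,384,1.56,'w2b')
E
```

```text
clock: 5.7
position: [0.5002, -0.0188, 0.2299]
tcp_rot: [0.151, -3.137, -0.001]
wrist_force: [-0.1, -0.2, -3.6]
opening: 0.336
grip_force: 60.4
5.7
```

View pics/w2b.png

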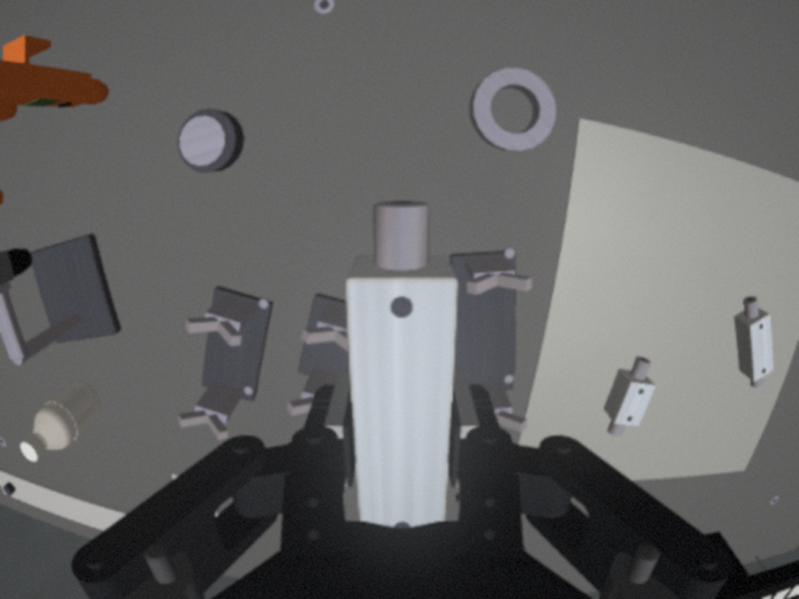

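w2b shows the long spindle held centrally, the medium rest at (235,350), the short rest partly hidden at (325,350), the long rest at (490,330), the master top at (205,140) and the ring at (514,110). I'll shift sideways so the long rest is clear, then make a montage of the rests.

```bash
python3 -m inch '[[[0,20,0,0],[0,50,10,0],[0,85,20,0],[0,120,25,0],[0,150,25,0],[0,170,25,0],[0,180,25,0],[0,185,25,0],[0,185,25,0],[0,185,25,0],[0,185,25,0]]]'
python3 - <<'E'
from h import *
o=ctrl.get_obs();save('wrist','w3');np.save('w3.npy',[o['position'],o['tcp_rot']])
q=lambda X:np.round(wproj(X,o['position'],o['tcp_rot'])).astype(int)
print(q((.557,.064,.07)),q((.5,.064,.07)),q((.61,.064,.07)),q((.585,-.06,.07)),q((.6,-.15,.07)))
u,v=q((.555,.064,.07));a=cv2.imread('pics/w3.png')
x0,y0=max(u-55,0),v-75;print(x0,y0)
L=cv2.resize(a[y0:y0+150,x0:x0+100],None,fx=4,fy=4,interpolation=2)
b=cv2.imread('pics/w2.png')[170:320,105:205];print(L.shape)
cv2.imwrite('pics/m1.png',np.hstack([L,cv2.resize(b,None,fx=4,fy=4,interpolation=2)]))
E
```

```text
clock: 6.85
position: [0.4832, 0.163, 0.2053]
tcp_rot: [-0.146, 3.138, -0.001]
wrist_force: [0.1, 0.4, -3.1]
opening: 0.335
grip_force: 60.4
[161 240] [160 190] [164 279] [ 72 247] [ 24 246]
106 163
(600, 400, 3)
```

View pics/m1.png

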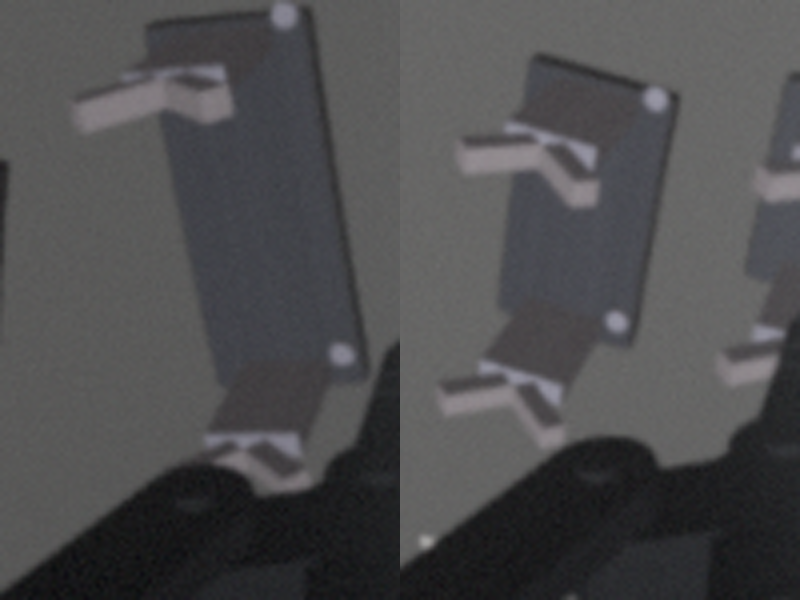

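m1, long rest at left: V-bottom front edges at about (168,80) near and (243,450) far, base corners (148,27), (305,12), (360,380) and (220,385). Medium rest at right: Vs at (540,145) and (512,377), base corners (535,58), (675,97), (630,343) and (500,308).

Run:
```python
from h import *
w3=np.load('w3.npy');w2=np.load('w2.npy')
L=lambda x,y,z:wpix(x/4+106,y/4+163,z,*w3)
M=lambda x,y,z:wpix((x-400)/4+105,y/4+170,z,*w2)
def rep(n,F,V,B):
    p,q=[F(*v,.064) for v in V];d=p-q;u=d/np.linalg.norm(d)
    print(n,'V seat',((p+q)/2-u*.004).round(4),'len',np.hypot(*d[:2]).round(4),'yaw',np.degrees(np.arctan2(d[1],d[0])).round(1))
    c=[F(*b,.01) for b in B];d=(c[0]+c[1]-c[2]-c[3])/2
    print('  base',np.mean(c,0).round(4),'len',np.hypot(*d[:2]).round(4),'w',[np.linalg.norm(c[0]-c[1]).round(3),np.linalg.norm(c[2]-c[3]).round(3)],'yaw',np.degrees(np.arctan2(d[1],d[0])).round(1))
rep('long',L,[(168,80),(243,450)],[(148,27),(305,12),(360,380),(220,385)])
rep('med',M,[(540,145),(512,377)],[(535,58),(675,97),(630,343),(500,308)])
# held spindle in w2: body top near-edge screws; z of body top
o=ctrl.get_obs()
go(.55,.064,.2,-172)
```

```text
long V seat [0.5556 0.058  0.064 ] len 0.1146 yaw -171.2
  base [0.5544 0.0574 0.01  ] len 0.1263 w [np.float64(0.052), np.float64(0.051)] yaw -170.9
med V seat [ 0.5957 -0.1617  0.064 ] len 0.0848 yaw 169.2
  base [ 0.5952 -0.1601  0.01  ] len 0.1 w [np.float64(0.051), np.float64(0.052)] yaw 168.9
row [ -57.4 -104.9    5.4] -2.7 tilt [-0. -0. -1.] j7 1.15
```

Run:
```python
from h import *
w2=np.load('w2.npy');M=Ro.from_rotvec(w2[1]).as_matrix()
for z in(.254,.257):
  p=wpix(402.5/1.56,279/1.56,z,*w2);print('edge in tool',(M.T@(p-w2[0])).round(4))
go(.556,.0577,.12,-171.1)
```

```text
edge in tool [ 0.0489 -0.0003 -0.024 ]
edge in tool [ 0.0497 -0.0003 -0.027 ]
row [ -62.7 -111.7   85.4] -3.6 tilt [-0. -0. -1.] j7 1.15
```

```bash
python3 -m inch '[[[-10,-20,0,-1],[-25,-50,0,-2],[-40,-80,0,-3.6],[-55,-100,10,-3.6],[-62,-111,30,-3.6],[-62,-111.5,50,-3.6],[-62,-111.5,70,-3.6],[-62,-111.5,85,-3.6],[-62,-111.5,85,-3.6],[-62,-111.5,85,-3.6]]]'
python3 -c "
from h import *
go(.5555,.0577,.068,-171.1)"
```

```text
clock: 7.9
position: [0.5553, 0.0585, 0.1204]
tcp_rot: [0.246, -3.131, 0.0]
wrist_force: [0.9, 0.4, -3.2]
opening: 0.337
grip_force: 60.3
row [-0.1 -0.8 52.4] 0.1 tilt [ 0. -0. -1.] j7 1.4
```

```bash
python3 -m inch '[[[0,-0.5,15,0],[0,-0.7,30,0],[0,-0.7,40,0],[0,-0.7,46,0],[0,-0.7,50,0],[0,-0.7,53,0],[0,-0.7,54.5,0],[0,-0.7,54.5,0],[0,-0.7,54.5,0]]]'
python3 -m inch '[[[0,0,0,0],[0,0,0,0],[0,0,0,0],[0,0,0,0],[0,0,0,0]]]' 50
```

```text
clock: 8.8
position: [0.5555, 0.0583, 0.066]
tcp_rot: [-0.247, 3.131, -0.0]
wrist_force: [0.2, 0.1, -3.8]
opening: 0.34
grip_force: 60.5
clock: 9.3
position: [0.5555, 0.0583, 0.0659]
tcp_rot: [-0.247, 3.132, -0.0]
wrist_force: [-0.1, -0.3, -0.0]
opening: 0.58
grip_force: 0.0
```

```bash
python3 -m inch '[[[0,0,-20,0],[0,0,-50,0],[0,0,-90,0],[0,0,-130,0],[0,0,-170,0],[0,30,-185,0],[20,80,-185,0],[40,120,-185,0],[60,160,-185,0],[60,160,-185,0],[60,160,-185,0],[60,160,-185,0]]]'
python3 - <<'E'
from h import *
o=ctrl.get_obs();save('wrist','w4');np.save('w4.npy',[o['position'],o['tcp_rot']])
crop('w4',0,0,512,384,1.5,'w4b')
E
```

```text
clock: 10.5
position: [0.4715, 0.2061, 0.2508]
tcp_rot: [-0.245, 3.132, -0.001]
wrist_force: [-0.2, -0.8, -1.4]
opening: 0.581
grip_force: 0.0
```

View pics/w4b.png

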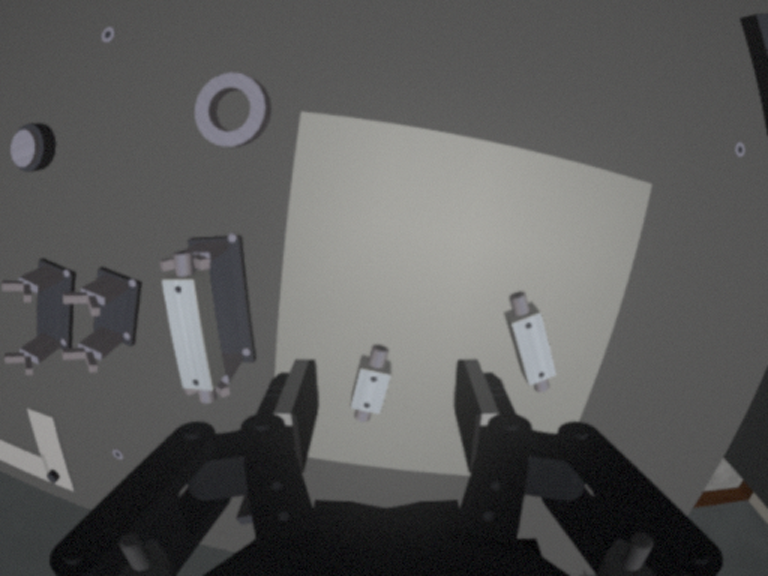

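w4b: the long spindle lies in its rest, with screws at (178,289) and (196,382). Medium screws are at (528,325) and (541,375), short at (374,379) and (368,407).

```bash
cat >> h.py <<'E'
def P(n,a,b,z,w,k=1.5):
    p,q=[wpix(u/k,v/k,z,*w) for u,v in(a,b)];d=p-q
    m=(p+q)/2;yaw=np.degrees(np.arctan2(d[1],d[0]));print(n,m.round(4),'len',np.hypot(*d[:2]).round(4),'yaw',yaw.round(1));return m,yaw
E
python3 - <<'E'
from h import *
w=np.load('w4.npy')
P('L',(178,289),(196,382),.090,w)
m,y=P('B',(528,325),(541,375),.032,w);P('Bends',(517,293),(543,389),.018,w)
P('S',(374,379),(368,407),.032,w)
go(.5475,.360,.12,-150.5)
E
```

```text
L [0.5555 0.0562 0.09  ] len 0.0825 yaw -169.9
B [0.5471 0.3597 0.032 ] len 0.0571 yaw -149.8
Bends [0.5464 0.3602 0.018 ] len 0.1119 yaw -149.6
S [0.6136 0.2139 0.032 ] len 0.0321 yaw 177.9
row [-98.8 140.7 130.7] -20.6 tilt [-0.    -0.001 -1.   ] j7 1.11
```

Long is seated at (0.5555, 0.056), as intended. Medium is unmoved, so I'll grasp it at (0.547, 0.360).

```bash
python3 -m inch '[[[-40,50,30,-8],[-70,100,60,-16],[-99,140,90,-20.5],[-99,141,130,-20.5],[-99,141,165,-20.5],[-99,141,200,-20.5],[-99,141,225,-20.5],[-99,141,240,-20.5],[-99,141,245,-20.5],[-99,141,245,-20.5],[-99,141,245,-20.5]]]' 62
python3 -m inch '[[[0,0,0,0],[0,0,0,0],[0,0,0,0],[0,0,0,0],[0,0,0,0],[0,0,0,0],[0,0,0,0],[0,0,0,0]]]' 15 60
python3 -m inch '[[[0,0,-5,0],[0,0,-20,0],[0,0,-40,0],[0,0,-70,0],[0,0,-110,0],[0,0,-150,0],[0,0,-190,0],[0,0,-210,0],[0,0,-215,0],[0,0,-215,0],[0,0,-215,0]]]'
python3 - <<'E'
from h import *
go(.50,.02,.24,180)
E
```

```text
clock: 11.65
position: [0.5477, 0.3619, 0.0072]
tcp_rot: [-0.799, 3.036, 0.001]
wrist_force: [-0.1, 0.8, -0.2]
opening: 0.726
grip_force: 0.0
clock: 12.45
position: [0.5474, 0.3619, 0.0072]
tcp_rot: [-0.8, 3.036, 0.001]
wrist_force: [-0.5, -0.4, 7.1]
opening: 0.338
grip_force: 60.6
clock: 13.55
position: [0.546, 0.3611, 0.2196]
tcp_rot: [0.8, -3.036, 0.001]
wrist_force: [-0.5, 0.9, -2.3]
opening: 0.337
grip_force: 59.5
row [ 208.2 -274.2  -19.9] 29.5 tilt [ 0.002 -0.    -1.   ] j7 1.25
```

```bash
python3 -m inch '[[[10,-20,-5,3],[30,-50,-10,7],[55,-85,-15,12],[85,-120,-20,17],[115,-155,-20,22],[145,-190,-20,26],[170,-225,-20,29],[190,-250,-20,29],[200,-265,-20,29],[208,-274,-20,29],[208,-274,-20,29],[208,-274,-20,29],[208,-274,-20,29]]]'
python3 - <<'E'
from h import *
o=ctrl.get_obs();save('wrist','w5');np.save('w5.npy',[o['position'],o['tcp_rot']])
q=lambda X:np.round(wproj(X,o['position'],o['tcp_rot'])).astype(int)
s=q((.585,-.068,.05));print(s,q((.5957,-.1617,.05)))
x0,y0=s[0]-120,s[1]-70;print(x0,y0);crop('w5',x0,y0,x0+190,y0+140,4.2,'w5b')
E
```

```text
clock: 14.85
position: [0.5008, 0.0221, 0.2406]
tcp_rot: [0.017, -3.141, -0.001]
wrist_force: [0.6, -0.7, -1.5]
opening: 0.337
grip_force: 59.6
[186 234] [122 238]
66 164
```

View pics/w5b.png

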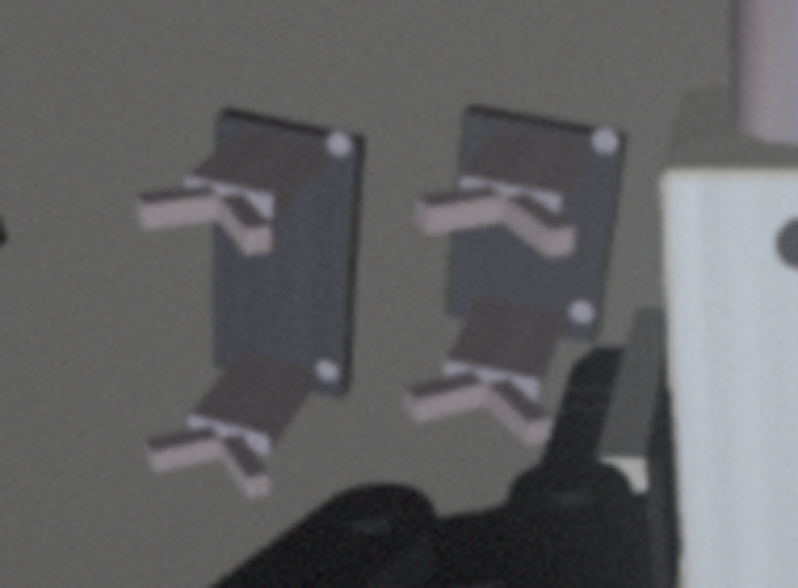

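w5b: the medium rest has Vs at (218,200) and (218,438), base corners (220,113), (360,137), (345,392) and (217,365). The short rest has Vs at (505,200) and (487,385), base corners (470,108), (623,132), (597,338) and (448,315).

Run:
```python
from h import *
w=np.load('w5.npy')
F=lambda x,y,z:wpix(x/4.2+66,y/4.2+164,z,*w)
def rep(n,V,B):
    p,q=[F(*v,.064) for v in V];d=p-q;u=d/np.linalg.norm(d)
    print(n,'V seat',((p+q)/2-u*.004).round(4),'len',np.hypot(*d[:2]).round(4),'yaw',np.degrees(np.arctan2(d[1],d[0])).round(1))
    c=[F(*b,.01) for b in B];d=(c[0]+c[1]-c[2]-c[3])/2
    print('  base',np.mean(c,0).round(4),'len',np.hypot(*d[:2]).round(4),'yaw',np.degrees(np.arctan2(d[1],d[0])).round(1))
rep('med',[(218,200),(218,438)],[(220,113),(360,137),(345,392),(217,365)])
rep('short',[(505,200),(487,385)],[(470,108),(623,132),(597,338),(448,315)])
M=Ro.from_rotvec(w[1]).as_matrix()
for z in(.025,.027):
  p=wpix(257,164+170/4.2,w[0][2]+z,*w);print('edge',(M.T@(p-w[0])).round(4))
go(.5955,-.161,.15,169.3)
```

```text
med V seat [ 0.598  -0.1622  0.064 ] len 0.0871 yaw 168.8
  base [ 0.595  -0.1599  0.01  ] len 0.1005 yaw 169.2
short V seat [ 0.5833 -0.0681  0.064 ] len 0.0618 yaw 169.9
  base [ 0.5804 -0.067   0.01  ] len 0.0761 yaw 169.9
edge [ 0.0377 -0.0008 -0.025 ]
edge [ 0.0385 -0.0008 -0.027 ]
row [ -92.7 -184.1   90.5] 11.3 tilt [ 0.  0. -1.] j7 1.37
```

```bash
python3 -m inch '[[[-10,-20,0,3],[-25,-50,0,6],[-45,-90,0,9],[-65,-130,10,11],[-85,-160,25,11],[-94,-180,50,11],[-94.5,-184,75,11],[-94.5,-184,95,11],[-94.5,-184,110,11],[-94.5,-184,120,11],[-94.5,-184,120,11],[-94.5,-184,120,11]]]'
python3 -c "
from h import *
go(.5975,-.1613,.067,169.1)"
```

```text
clock: 16.1
position: [0.5973, -0.1623, 0.1211]
tcp_rot: [0.287, 3.128, -0.0]
wrist_force: [-0.1, -0.6, -1.7]
opening: 0.341
grip_force: 59.6
row [-0.   1.  54.1] 0.4 tilt [-0. -0. -1.] j7 1.54
```

```bash
python3 -m inch '[[[0,0.5,15,0.3],[0,1,30,0.3],[0,1,40,0.3],[0,1,46,0.3],[0,1,50,0.3],[0,1,53,0.3],[0,1,54.5,0.3],[0,1,54.5,0.3],[0,1,54.5,0.3]]]'
python3 -m inch '[[[0,0,0,0],[0,0,0,0],[0,0,0,0],[0,0,0,0],[0,0,0,0]]]' 50
python3 -m inch '[[[0,0,-15,0],[0,0,-40,0],[0,0,-80,0],[0,0,-120,0],[0,0,-150,0],[0,0,-160,0],[0,0,-160,0]]]'
python3 -c "
from h import *
go(.613,.213,.25,177)"
```

```text
clock: 17.0
position: [0.5972, -0.1614, 0.0666]
tcp_rot: [0.295, 3.127, -0.0]
wrist_force: [0.7, 0.3, -1.9]
opening: 0.341
grip_force: 59.6
clock: 17.5
position: [0.5971, -0.1614, 0.0664]
tcp_rot: [0.295, 3.128, -0.0]
wrist_force: [-0.2, -0.1, 0.2]
opening: 0.588
grip_force: 0.0
clock: 18.2
position: [0.5977, -0.1616, 0.2287]
tcp_rot: [0.295, 3.124, -0.001]
wrist_force: [0.2, -0.7, -0.4]
opening: 0.586
grip_force: 0.0
row [ 55.  370.8 -21.6] -7.8 tilt [-0.004 -0.    -1.   ] j7 1.54
```

```bash
python3 -m inch '[[[10,40,-20,-2],[30,90,-22,-5],[50,140,-22,-8],[70,190,-22,-8],[90,240,-22,-8],[110,290,-22,-8],[118,330,-22,-8],[118,360,-22,-8],[118,371,-22,-8],[118,371,-22,-8],[118,371,-22,-8],[118,371,-22,-8]]]'
cat > det.py <<'E'
from h import *
def det(img,w,X,z,r=40,thr=None):
    "bright body blob near the projection of X; its top-face centre and yaw at height z"
    a=cv2.cvtColor(cv2.imread(f'pics/{img}.png'),cv2.COLOR_BGR2GRAY).astype(int)
    u,v=np.round(wproj(X,*w)).astype(int);x0,y0=max(u-r,0),max(v-r,0);s=a[y0:v+r,x0:u+r]
    t=thr or (np.percentile(s,50)+s.max())/2
    n,lab,st,c=cv2.connectedComponentsWithStats((s>t).astype(np.uint8))
    for i in range(1,n):
        if st[i,4]>60:
            ys,xs=np.where(lab==i);(cx,cy),(W,H),an=cv2.minAreaRect(np.column_stack([xs,ys]).astype(np.float32))
            b=cv2.boxPoints(((cx,cy),(W,H),an));Q=np.array([wpix(q[0]+x0,q[1]+y0,z,*w) for q in b])
            e=[Q[1]-Q[0],Q[2]-Q[1]];l=[np.hypot(*d[:2]) for d in e];d=e[int(np.argmax(l))]
            print('thr',t,'area',st[i,4],'px',round(cx+x0),round(cy+y0),'c',Q.mean(0).round(4),'sizes',np.round(l,3),'yaw',round(np.degrees(np.arctan2(d[1],d[0]))%180,1))
E
python3 - <<'E'
from det import *
o=ctrl.get_obs();save('wrist','w6');w=[o['position'],o['tcp_rot']];np.save('w6.npy',w);print(o['position'])
det('w6',w,(.613,.213,.032),.032)
det('w4',np.load('w4.npy'),(.613,.213,.032),.032)
det('w4',np.load('w4.npy'),(.547,.36,.032),.032)
E
```

```text
clock: 19.4
position: [0.5505, 0.2228, 0.2478]
tcp_rot: [-0.08, -3.14, 0.002]
wrist_force: [-0.0, -1.5, 0.1]
opening: 0.586
grip_force: 0.0
[0.55049516 0.2228113  0.24779068]
thr 161.5 area 570 px 253 211 c [0.6118 0.2129 0.032 ] sizes [0.043 0.028] yaw 173.8
thr 161.0 area 443 px 247 261 c [0.612  0.2125 0.032 ] sizes [0.044 0.027] yaw 174.4
thr 164.0 area 726 px 357 232 c [0.5458 0.36   0.032 ] sizes [0.028 0.07 ] yaw 32.7
```

```bash
python3 -c "
from h import *
go(.6122,.2128,.0072,175)"
```

```text
row [-62.1  -6.8 240.8] 2.1 tilt [ 0.    -0.001 -1.   ] j7 0.98
```

```bash
python3 -m inch '[[[-40,-4,40,2],[-62,-7,80,2],[-62,-7,120,2],[-62,-7,160,2],[-62,-7,200,2],[-62,-7,225,2],[-62,-7,237,2],[-62,-7,241,2],[-62,-7,241,2],[-62,-7,241,2]]]' 62
python3 -m inch '[[[0,0,0,0],[0,0,0,0],[0,0,0,0],[0,0,0,0],[0,0,0,0],[0,0,0,0],[0,0,0,0],[0,0,0,0]]]' 15 60
python3 -m inch '[[[0,0,-5,0],[0,0,-20,0],[0,0,-40,0],[0,0,-70,0],[0,0,-110,0],[0,0,-150,0],[0,0,-190,0],[0,0,-210,0],[0,0,-215,0],[0,0,-215,0],[0,0,-215,0]]]'
python3 - <<'E'
from h import *
o=ctrl.get_obs();save('wrist','w7');w=[o['position'],o['tcp_rot']];np.save('w7.npy',w)
g=cv2.cvtColor(cv2.imread('pics/w7.png'),cv2.COLOR_BGR2GRAY);print(g[100:330:4,257].tolist())
go(.582,-.0675,.16,169.9)
E
```

```text
clock: 20.45
position: [0.613, 0.2153, 0.0088]
tcp_rot: [0.131, 3.137, 0.001]
wrist_force: [1.4, 1.1, 0.8]
opening: 0.726
grip_force: 0.0
clock: 21.25
position: [0.6127, 0.2153, 0.0085]
tcp_rot: [0.131, 3.137, 0.001]
wrist_force: [-0.9, -1.8, 6.8]
opening: 0.335
grip_force: 60.3
clock: 22.35
position: [0.6113, 0.2148, 0.2212]
tcp_rot: [-0.131, -3.137, 0.001]
wrist_force: [0.2, 0.4, -1.1]
opening: 0.34
grip_force: 59.3
[154, 158, 156, 158, 158, 158, 157, 158, 158, 157, 157, 157, 157, 157, 155, 154, 153, 152, 152, 154, 135, 57, 72, 127, 129, 127, 127, 125, 126, 128, 126, 124, 87, 109, 169, 174, 92, 77, 78, 168, 173, 173, 173, 172, 172, 170, 173, 171, 170, 96, 74, 99, 172, 128, 125, 125, 125, 87]
row [   5.5 -283.7   61.1] 5.3 tilt [ 0.002 -0.001 -1.   ] j7 1.0
```

```bash
python3 - <<'E'
from h import *
w=np.load('w7.npy');M=Ro.from_rotvec(w[1]).as_matrix()
g=cv2.cvtColor(cv2.imread('pics/w7.png'),cv2.COLOR_BGR2GRAY);print(g[226:242,257].tolist(),g[300:316,257].tolist())
for v in(234.5,248,299.5,310):
  p=wpix(257,v,w[0][2]+.0235,*w);print(v,(M.T@(p-w[0])).round(4))
E
python3 -m inch '[[[0,-20,0,1],[0,-50,0,2],[1,-90,0,3],[2,-130,0,4],[3,-170,0,5],[4,-210,0,5],[5,-245,10,5],[5,-270,30,5],[5,-284,50,5],[5,-284,70,5],[5,-284,90,5],[5,-284,100,5],[5,-284,100,5],[5,-284,100,5]]]'
python3 -c "
from h import *
go(.582,-.0675,.0685,169.9)"
```

```text
[106, 91, 87, 87, 89, 93, 109, 139, 158, 164, 169, 172, 175, 173, 174, 173] [74, 73, 71, 76, 99, 147, 166, 169, 172, 165, 152, 133, 128, 125, 127, 124]
234.5 [ 0.0226 -0.0009 -0.0235]
248 [ 0.0156 -0.0009 -0.0235]
299.5 [-0.0149 -0.0009 -0.0235]
310 [-0.0221 -0.0009 -0.0235]
clock: 23.8
position: [0.5834, -0.0676, 0.1224]
tcp_rot: [-0.268, -3.13, 0.0]
wrist_force: [1.3, -0.5, -0.7]
opening: 0.337
grip_force: 59.4
row [ 1.4 -0.1 53.9] 0.3 tilt [ 0. -0. -1.] j7 1.36
```

```bash
python3 -m inch '[[[1,0,15,0.3],[1.5,0,30,0.3],[1.5,0,40,0.3],[1.5,0,46,0.3],[1.5,0,50,0.3],[1.5,0,53,0.3],[1.5,0,54.3,0.3],[1.5,0,54.3,0.3],[1.5,0,54.3,0.3]]]'
python3 -m inch '[[[0,0,0,0],[0,0,0,0],[0,0,0,0],[0,0,0,0],[0,0,0,0]]]' 50
python3 -m inch '[[[0,0,-15,0],[0,0,-40,0],[0,0,-80,0],[0,0,-120,0],[0,0,-150,0],[0,0,-180,0],[50,0,-200,0],[80,0,-200,0],[80,0,-200,0],[80,0,-200,0]]]'
python3 - <<'E'
from det import *
o=ctrl.get_obs();save('wrist','w8');w=[o['position'],o['tcp_rot']];np.save('w8.npy',w);print(o['clock'])
crop('w8',0,0,512,384,1.5,'w8b')
for X in((.555,.058,.09),(.596,-.161,.09),(.582,-.0675,.09)): det('w8',w,X,.09,45,150)
E
```

```text
clock: 24.7
position: [0.5822, -0.0672, 0.0683]
tcp_rot: [0.276, 3.129, -0.0]
wrist_force: [-0.0, -0.4, -1.2]
opening: 0.336
grip_force: 59.4
clock: 25.2
position: [0.582, -0.0672, 0.068]
tcp_rot: [0.276, 3.129, -0.0]
wrist_force: [-0.1, 0.3, 0.0]
opening: 0.589
grip_force: 0.0
clock: 26.2
position: [0.5032, -0.0532, 0.2686]
tcp_rot: [0.276, 3.128, 0.0]
wrist_force: [0.5, 0.4, 0.0]
opening: 0.584
grip_force: 0.0
26.2
thr 150 area 4249 px 368 198 c [0.5604 0.0752 0.09  ] sizes [0.084 0.121] yaw 179.8
thr 150 area 64 px 186 222 c [ 0.5485 -0.1494  0.09  ] sizes [0.007 0.015] yaw 165.0
thr 150 area 423 px 186 244 c [ 0.5785 -0.1577  0.09  ] sizes [0.03  0.039] yaw 171.6
thr 150 area 61 px 258 209 c [ 0.5472 -0.0609  0.09  ] sizes [0.015 0.006] yaw 164.6
thr 150 area 892 px 258 240 c [ 0.5876 -0.0679  0.09  ] sizes [0.033 0.057] yaw 171.2
```

View pics/w8b.png

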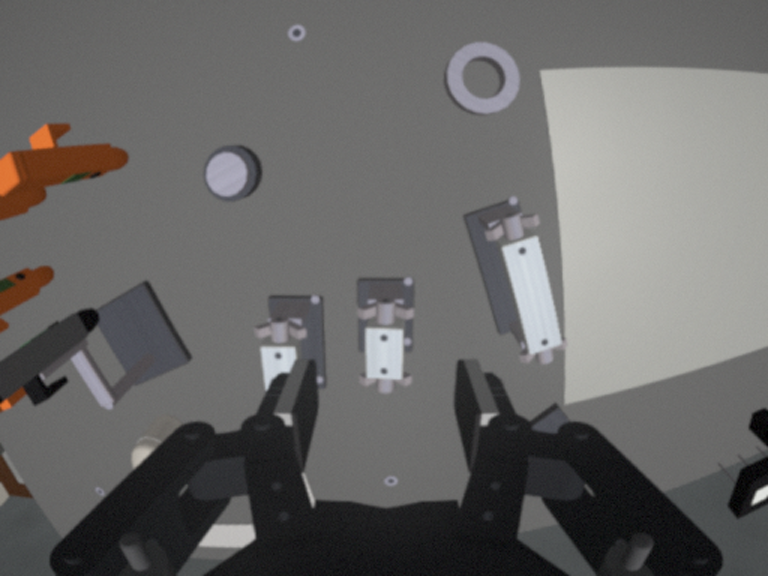

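w8b: all three lie in their rests. Short screws are at (384,338) and (384,371), long at (521,251) and (543,345), one medium screw at (278,355), and the master top centre at (228,174). The thermometer is the dark wand at (45,350); the oranges beside it stay untouched.

Run:
```python
from h import *
w=np.load('w8.npy')
P('short',(384,338),(384,371),.09,w);P('long',(521,251),(543,345),.09,w)
print('med screw',wpix(278/1.5,355/1.5,.09,*w),'exp',np.array([.596,-.161])+.0275*np.array([np.cos(np.radians(169)),np.sin(np.radians(169))]))
print('med shoulder',wpix(280/1.5,347/1.5,.09,*w),'exp',np.array([.596,-.161])+.036*np.array([np.cos(np.radians(169)),np.sin(np.radians(169))]))
print('master',wpix(228/1.5,174/1.5,.03,*w))
print('master w2',wpix(206/1.56,140/1.56,.03,*np.load('w2.npy')))
go(.485,-.365,.36,16)
```

```text
short [ 0.5822 -0.0694  0.09  ] len 0.03 yaw 169.9
long [0.5569 0.0559 0.09  ] len 0.0848 yaw -170.8
med screw [ 0.56826862 -0.1557319   0.09      ] exp [ 0.56900525 -0.15575275]
med shoulder [ 0.561403   -0.15205121  0.09      ] exp [ 0.56066142 -0.15413088]
master [ 0.41695699 -0.18050848  0.03      ]
master w2 [ 0.41626694 -0.1787697   0.03      ]
row [ -36.  -310.3  -91.7] 153.9 tilt [-0.001  0.    -1.   ] j7 1.35
```

```bash
python3 -m inch '[[[0,0,-50,8],[0,0,-90,16],[-4,-30,-91,24],[-8,-60,-91,32],[-12,-90,-91,40],[-16,-130,-91,48],[-20,-170,-91,56],[-24,-210,-91,64],[-28,-240,-91,72],[-32,-270,-91,80],[-36,-290,-91,88],[-36,-310,-91,96],[-36,-310,-91,104],[-36,-310,-91,112],[-36,-310,-91,120],[-36,-310,-91,128],[-36,-310,-91,136],[-36,-310,-91,144],[-36,-310,-91,152],[-36,-310,-91,154]]]' 60
python3 -m inch '[[[0,0,0,0],[0,0,0,0],[0,0,0,0]]]'
python3 - <<'E'
from h import *
o=ctrl.get_obs();save('wrist','w9');w=[o['position'],o['tcp_rot']];np.save('w9.npy',w);print(o['clock'])
u,v=np.round(wproj((.515,-.355,.2),*w)).astype(int);print(u,v)
x0,y0=max(u-80,0),max(v-60,0);print(x0,y0);crop('w9',x0,y0,x0+160,y0+120,5,'w9b')
E
```

```text
clock: 28.25
position: [0.4855, -0.3652, 0.3583]
tcp_rot: [3.111, 0.428, -0.002]
wrist_force: [0.0, -0.3, 0.5]
opening: 0.705
grip_force: 0.0
clock: 28.55
position: [0.4847, -0.3649, 0.3588]
tcp_rot: [3.111, 0.437, -0.001]
wrist_force: [0.2, 0.6, -0.2]
opening: 0.704
grip_force: 0.0
28.55
255 144
175 84
```

View pics/w9b.png

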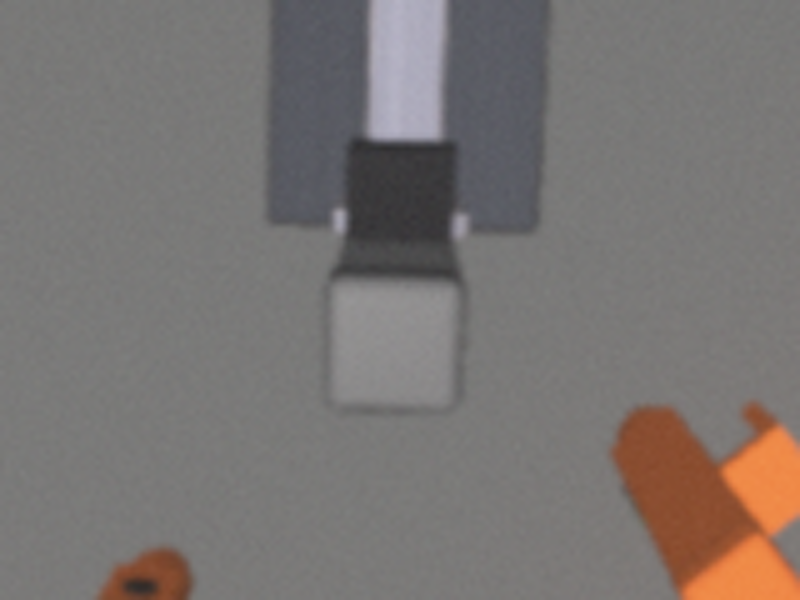

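w9b: the wand's grey top has corners (330,275), (462,276), (461,409) and (330,407). The black clip bridge sits over the blade, whose ends show at (340,220) and (460,225), and the stand's front edge runs (268,223)–(538,232).

Run:
```python
from h import *
w=np.load('w9.npy');F=lambda x,y,z:wpix(175+x/5,84+y/5,z,*w)
c=np.array([F(*p,.23) for p in((330,276),(462,277),(461,409),(330,407))]);print(c.mean(0),'sizes',[np.linalg.norm(c[i]-c[i-1]).round(4) for i in range(4)])
ya=lambda d:np.degrees(np.arctan2(d[1],d[0])).round(1)
print('wand yaw',ya(c[0]+c[1]-c[2]-c[3]),ya(c[1]-c[0])+90,ya(c[2]-c[3])+90)
print('stand yaw',ya(F(538,232,.01)-F(268,223,.01))+90,'blade',ya(F(460,225,.17)-F(340,220,.17))+90,F(400,222,.17))
go(c.mean(0)[0],c.mean(0)[1],.205,16)
```

```text
[ 0.51180206 -0.35484709  0.23      ] sizes [np.float64(0.0249), np.float64(0.0243), np.float64(0.0251), np.float64(0.0247)]
wand yaw 15.7 15.5 15.099999999999994
stand yaw 14.099999999999994 blade 13.599999999999994 [ 0.52766921 -0.35070659  0.17      ]
row [ 29.   -2.2 153.8] -0.0 tilt [-0.  0. -1.] j7 -0.46
```

```bash
python3 -m inch '[[[20,-2,20,0.8],[29,-2,50,0.8],[29,-2,80,0.8],[29,-2,110,0.8],[29,-2,135,0.8],[29,-2,150,0.8],[29,-2,160,0.8],[29,-2,166,0.8],[29,-2,167,0.8],[29,-2,167,0.8],[29,-2,167,0.8],[29,-2,167,0.8]]]'
python3 -m inch '[[[0,0,0,0],[0,0,0,0],[0,0,0,0],[0,0,0,0],[0,0,0,0],[0,0,0,0],[0,0,0,0],[0,0,0,0]]]' 10 60
```

```text
clock: 29.8
position: [0.512, -0.355, 0.1927]
tcp_rot: [3.114, 0.413, 0.002]
wrist_force: [0.3, -0.1, -1.0]
opening: 0.707
grip_force: 0.0
clock: 30.6
position: [0.5118, -0.3548, 0.1923]
tcp_rot: [-3.114, -0.413, -0.001]
wrist_force: [-1.7, 1.3, 4.6]
opening: 0.301
grip_force: 58.7
```

```bash
cat > chk.py <<'E'
from h import *
import sys
save('scene','chk');a=cv2.cvtColor(cv2.imread('pics/chk.png'),cv2.COLOR_BGR2GRAY)
n,lab,st,c=cv2.connectedComponentsWithStats((a>195).astype(np.uint8))
for X in((.5555,.057,.09),(.596,-.161,.09),(.582,-.068,.09)):
    p=np.array(proj('scene',X))
    for i in range(1,n):
        if st[i,4]>15 and np.linalg.norm(c[i]-p)<25: print('exp',p.round(1),'blob',c[i].round(1),'area',st[i,4])
print(ctrl.get_obs()['clock'])
E
python3 chk.py
```

```text
exp [289.8 224. ] blob [289.7 224.4] area 275
exp [235.6 182. ] blob [235.7 182.4] area 167
exp [257.  199.8] blob [256.8 199.8] area 106
30.65
```

```bash
python3 -m inch '[[[0,0,-5,0],[0,0,-15,0],[0,0,-30,0],[0,0,-50,0],[0,0,-75,0],[0,0,-95,0],[0,0,-108,0],[0,0,-110,0],[0,0,-110,0],[0,0,-110,0]]]'
python3 -c "
from h import *
go(.4167,-.1795,.267,30)"
```

```text
clock: 31.65
position: [0.5114, -0.3544, 0.3011]
tcp_rot: [-3.113, -0.413, 0.002]
wrist_force: [-0.3, 0.6, -1.4]
opening: 0.298
grip_force: 58.9
row [ -45.8 -193.5   34.4] -14.9 tilt [-0.001 -0.001 -1.   ] j7 -0.47
```

```bash
python3 -m inch '[[[0,0,-15,0],[0,0,-40,0],[0,0,-65,0],[-5,-20,-80,0],[-12,-50,-80,0],[-20,-85,-80,0],[-28,-120,-80,0],[-36,-150,-70,0],[-43,-175,-50,0],[-46,-190,-25,0],[-46,-193,0,0],[-46,-193,20,0],[-46,-193,32,0],[-46,-193,34,0],[-46,-193,34,0],[-46,-193,34,0],[-46,-193,34,0]]]'
python3 - <<'E'
from h import *
o=ctrl.get_obs();save('wrist','wa');save('side','sa');crop('sa',180,150,340,270,5,'sab');go(.4167,-.1795,.267,15)
print(o['clock'],proj('side',(.4167,-.1795,.135)))
E
```

```text
clock: 33.35
position: [0.4173, -0.1807, 0.2685]
tcp_rot: [3.114, 0.413, 0.002]
wrist_force: [-0.5, -0.3, -1.9]
opening: 0.295
grip_force: 59.4
row [-0.2 -1.2  1.5] 0.1 tilt [ 0.001  0.    -1.   ] j7 -0.76
33.35 (np.float64(226.70795736431677), np.float64(224.87697665606242))
```

View pics/sab.png

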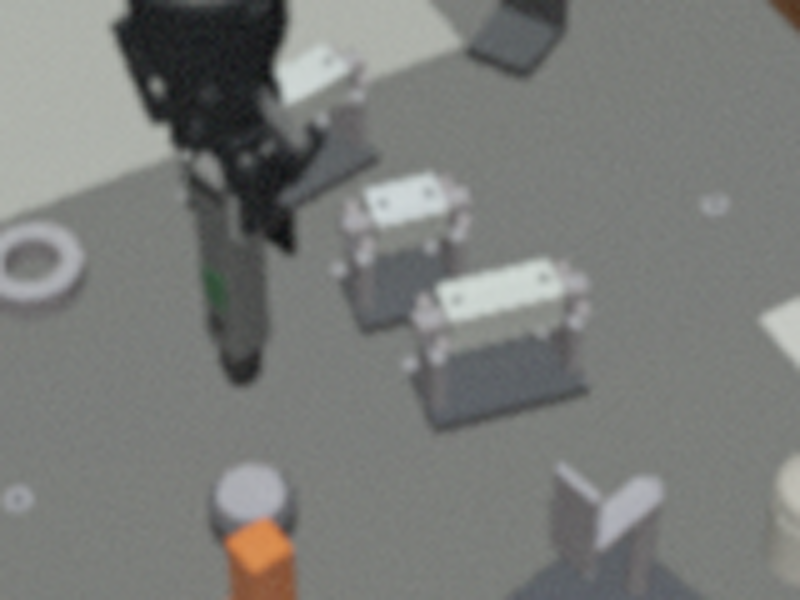

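sab: the wand hangs upright in the gripper with its nose tip at crop (240,378), side pixel (228,225.5), against the projected (227,225). It is above the master at crop (253,493). Holding for 4 s.

```bash
Z='[0,-1,0,0]'
python3 -m inch '[[[0,-1,0,0],[0,-1,0,0],[0,-1,0,0],[0,-1,0,0],[0,-1,0,0],[0,-1,0,0],[0,-1,0,0],[0,-1,0,0],[0,-1,0,0],[0,-1,0,0],[0,-1,0,0],[0,-1,0,0],[0,-1,0,0],[0,-1,0,0],[0,-1,0,0],[0,-1,0,0],[0,-1,0,0],[0,-1,0,0],[0,-1,0,0],[0,-1,0,0]]]'
python3 -m inch '[[[0,0,0,0],[0,0,0,0],[0,0,0,0],[0,0,0,0],[0,0,0,0],[0,0,0,0],[0,0,0,0],[0,0,0,0],[0,0,0,0],[0,0,0,0],[0,0,0,0],[0,0,0,0],[0,0,0,0],[0,0,0,0],[0,0,0,0],[0,0,0,0],[0,0,0,0],[0,0,0,0],[0,0,0,0],[0,0,0,0]]]'
python3 chk.py
python3 -c "
from h import *
go(.556,.0567,.322,15)"
```

```text
clock: 35.45
position: [0.4168, -0.1795, 0.268]
tcp_rot: [3.114, 0.413, 0.0]
wrist_force: [0.0, 0.1, -2.6]
opening: 0.296
grip_force: 59.4
clock: 37.45
position: [0.4167, -0.1796, 0.268]
tcp_rot: [3.114, 0.413, 0.0]
wrist_force: [-0.1, 0.1, -1.4]
opening: 0.296
grip_force: 59.4
exp [289.8 224. ] blob [289.6 224.4] area 276
exp [235.6 182. ] blob [235.7 182.4] area 172
exp [257.  199.8] blob [256.8 199.8] area 106
37.5
row [ 196.1 -191.7  -54. ] 0.1 tilt [ 0.  0. -1.] j7 -0.76
```

```bash
python3 -m inch '[[[0,0,-20,0],[10,-10,-45,0],[30,-30,-54,0],[55,-55,-54,0],[85,-85,-54,0],[115,-115,-54,0],[145,-145,-54,0],[170,-167,-54,0],[187,-183,-54,0],[196,-191,-54,0],[196,-191.5,-54,0],[196,-191.5,-54,0],[196,-191.5,-54,0],[196,-191.5,-54,0],[196,-191.5,-54,0]]]'
python3 -m inch '[[[0,0,0,0],[0,0,0,0],[0,0,0,0],[0,0,0,0],[0,0,0,0],[0,0,0,0],[0,0,0,0],[0,0,0,0],[0,0,0,0],[0,0,0,0],[0,0,0,0],[0,0,0,0],[0,0,0,0],[0,0,0,0],[0,0,0,0],[0,0,0,0],[0,0,0,0],[0,0,0,0],[0,0,0,0],[0,0,0,0]]]'
python3 -m inch '[[[0,0,0,0],[0,0,0,0],[0,0,0,0],[0,0,0,0],[0,0,0,0],[0,0,0,0],[0,0,0,0],[0,0,0,0],[0,0,0,0],[0,0,0,0],[0,0,0,0],[0,0,0,0],[0,0,0,0],[0,0,0,0],[0,0,0,0],[0,0,0,0],[0,0,0,0],[0,0,0,0],[0,0,0,0],[0,0,0,0]]]'
python3 chk.py
python3 -c "
from h import *
go(.596,-.161,.322,15)"
```

```text
clock: 39.0
position: [0.5557, 0.0556, 0.3223]
tcp_rot: [-3.114, -0.411, -0.001]
wrist_force: [0.5, -0.5, -0.8]
opening: 0.294
grip_force: 59.4
clock: 41.0
position: [0.556, 0.0565, 0.322]
tcp_rot: [3.114, 0.413, 0.0]
wrist_force: [0.7, -0.1, -2.5]
opening: 0.302
grip_force: 59.4
clock: 43.0
position: [0.556, 0.0565, 0.322]
tcp_rot: [3.114, 0.413, 0.0]
wrist_force: [0.2, -0.7, -2.0]
opening: 0.298
grip_force: 59.4
exp [289.8 224. ] blob [289.7 224.4] area 277
exp [235.6 182. ] blob [235.6 182.4] area 172
exp [257.  199.8] blob [256.8 199.8] area 107
43.05
row [-18.1 220.4   0. ] 0.1 tilt [ 0.  0. -1.] j7 -1.28
```

```bash
python3 -m inch '[[[-1,15,0,0],[-3,40,0,0],[-6,75,0,0],[-9,110,0,0],[-12,145,0,0],[-15,180,0,0],[-17,205,0,0],[-18,217,0,0],[-18,220,0,0],[-18,220,0,0],[-18,220,0,0],[-18,220,0,0],[-18,220,0,0]]]'
python3 -m inch '[[[0,0,0,0],[0,0,0,0],[0,0,0,0],[0,0,0,0],[0,0,0,0],[0,0,0,0],[0,0,0,0],[0,0,0,0],[0,0,0,0],[0,0,0,0],[0,0,0,0],[0,0,0,0],[0,0,0,0],[0,0,0,0],[0,0,0,0],[0,0,0,0],[0,0,0,0],[0,0,0,0],[0,0,0,0],[0,0,0,0]]]'
python3 -m inch '[[[0,0,0,0],[0,0,0,0],[0,0,0,0],[0,0,0,0],[0,0,0,0],[0,0,0,0],[0,0,0,0],[0,0,0,0],[0,0,0,0],[0,0,0,0],[0,0,0,0],[0,0,0,0],[0,0,0,0],[0,0,0,0],[0,0,0,0],[0,0,0,0],[0,0,0,0],[0,0,0,0],[0,0,0,0],[0,0,0,0]]]'
python3 chk.py
python3 -c "
from h import *
go(.582,-.068,.322,15)"
```

```text
clock: 44.35
position: [0.5961, -0.1595, 0.322]
tcp_rot: [-3.114, -0.416, -0.0]
wrist_force: [0.5, 0.2, -1.9]
opening: 0.296
grip_force: 59.5
clock: 46.35
position: [0.596, -0.1606, 0.322]
tcp_rot: [3.114, 0.413, 0.0]
wrist_force: [-0.1, 0.0, -1.6]
opening: 0.295
grip_force: 59.5
clock: 48.35
position: [0.596, -0.1606, 0.322]
tcp_rot: [3.114, 0.413, 0.0]
wrist_force: [-0.6, -0.6, -1.4]
opening: 0.299
grip_force: 59.5
exp [289.8 224. ] blob [289.6 224.4] area 276
exp [235.6 182. ] blob [235.8 182.3] area 172
exp [257.  199.8] blob [256.8 199.8] area 106
48.4
row [ 10.6 -93.1   0. ] 0.1 tilt [ 0. -0. -1.] j7 -0.87
```

```bash
python3 -m inch '[[[2,-15,0,0],[5,-40,0,0],[8,-65,0,0],[10,-85,0,0],[10.5,-93,0,0],[10.5,-93,0,0],[10.5,-93,0,0],[10.5,-93,0,0]]]'
python3 -m inch '[[[0,0,0,0],[0,0,0,0],[0,0,0,0],[0,0,0,0],[0,0,0,0],[0,0,0,0],[0,0,0,0],[0,0,0,0],[0,0,0,0],[0,0,0,0],[0,0,0,0],[0,0,0,0],[0,0,0,0],[0,0,0,0],[0,0,0,0],[0,0,0,0],[0,0,0,0],[0,0,0,0],[0,0,0,0],[0,0,0,0]]]'
python3 -m inch '[[[0,0,0,0],[0,0,0,0],[0,0,0,0],[0,0,0,0],[0,0,0,0],[0,0,0,0],[0,0,0,0],[0,0,0,0],[0,0,0,0],[0,0,0,0],[0,0,0,0],[0,0,0,0],[0,0,0,0],[0,0,0,0],[0,0,0,0],[0,0,0,0],[0,0,0,0],[0,0,0,0],[0,0,0,0],[0,0,0,0]]]'
python3 chk.py
python3 -c "
from h import *
go(.5118,-.3548,.302,15.1)"
```

```text
clock: 49.2
position: [0.5819, -0.0693, 0.3221]
tcp_rot: [3.114, 0.411, 0.0]
wrist_force: [-0.4, -0.3, -2.2]
opening: 0.296
grip_force: 59.5
clock: 51.2
position: [0.5819, -0.0681, 0.322]
tcp_rot: [3.114, 0.413, 0.0]
wrist_force: [0.5, -0.1, -2.0]
opening: 0.3
grip_force: 59.5
clock: 53.2
position: [0.5819, -0.0681, 0.322]
tcp_rot: [3.114, 0.413, 0.0]
wrist_force: [0.1, 0.1, -1.7]
opening: 0.292
grip_force: 59.5
exp [289.8 224. ] blob [289.6 224.4] area 276
exp [235.6 182. ] blob [235.6 182.3] area 173
exp [257.  199.8] blob [256.8 199.8] area 106
53.25
row [-142.5  258.5   20. ] 0.0 tilt [ 0.  0. -1.] j7 -1.04
```

```bash
python3 -m inch '[[[-5,10,-10,0],[-15,30,-35,0],[-30,60,-40,0],[-50,95,-40,0],[-70,130,-40,0],[-90,165,-40,0],[-110,200,-40,0],[-125,230,-40,0],[-137,248,-40,0],[-144.5,258,-30,0],[-144.5,258.5,-10,0],[-144.5,258.5,10,0],[-144.5,258.5,20,0],[-144.5,258.5,20,0],[-144.5,258.5,20,0],[-144.5,258.5,20,0]]]'
python3 -c "
from h import *
go(.5118,-.3548,.1935,15.1)"
```

```text
clock: 54.85
position: [0.5103, -0.3556, 0.303]
tcp_rot: [3.113, 0.414, 0.002]
wrist_force: [1.1, -0.4, -1.4]
opening: 0.296
grip_force: 59.4
row [  1.6  -0.5 109.5] 0.0 tilt [ 0.001  0.001 -1.   ] j7 -0.49
```

```bash
python3 -m inch '[[[0,0,20,0],[0,0,40,0],[0,0,55,0],[0,0,65,0],[0,0,75,0],[0,0,85,0],[0,0,93,0],[0,0,100,0],[0,0,105,0],[0,0,108,0],[0,0,109.5,0],[0,0,109.5,0],[0,0,109.5,0]]]'
```

```text
clock: 56.15
position: [0.51, -0.3555, 0.1928]
tcp_rot: [3.114, 0.413, 0.001]
wrist_force: [0.1, -0.6, -1.9]
opening: 0.296
grip_force: 59.8
```

```bash
python3 -m inch '[[[0,0,0.5,0],[0,0,0.5,0],[0,0,0.5,0],[0,0,0.5,0],[0,0,0.5,0],[0,0,0.5,0],[0,0,0.5,0],[0,0,0.5,0],[0,0,0.5,0],[0,0,0.5,0]]]' 60
python3 -m inch '[[[0,0,-10,0],[0,0,-25,0],[0,0,-45,0],[0,0,-75,0],[0,0,-110,0],[0,0,-145,0],[-15,0,-160,0],[-29,0,-167,0],[-29,0,-167,0],[-29,0,-167,0],[-29,0,-167,0]]]'
python3 - <<'E'
from h import *
o=ctrl.get_obs();save('wrist','wc');w=[o['position'],o['tcp_rot']];np.save('wc.npy',w)
x0,y0=175,84
a=cv2.imread('pics/wc.png')[y0:y0+120,x0:x0+100];b=cv2.imread('pics/sa.png')
save('side','sc');b=cv2.imread('pics/sc.png')[220:310,250:325]
cv2.imwrite('pics/fin.png',np.hstack([cv2.resize(a,(400,480),interpolation=2),cv2.resize(b,(400,480),interpolation=2)]))
E
python3 chk.py
```

```text
clock: 57.15
position: [0.5098, -0.3553, 0.192]
tcp_rot: [3.114, 0.413, 0.0]
wrist_force: [0.1, 0.3, -0.1]
opening: 0.705
grip_force: 0.0
clock: 58.25
position: [0.4819, -0.3623, 0.3578]
tcp_rot: [-3.113, -0.414, 0.002]
wrist_force: [-0.3, 0.8, 0.7]
opening: 0.702
grip_force: 0.0
exp [289.8 224. ] blob [289.7 224.4] area 272
exp [235.6 182. ] blob [235.7 182.4] area 164
exp [257.  199.8] blob [256.8 199.8] area 106
58.4
```

View pics/fin.png

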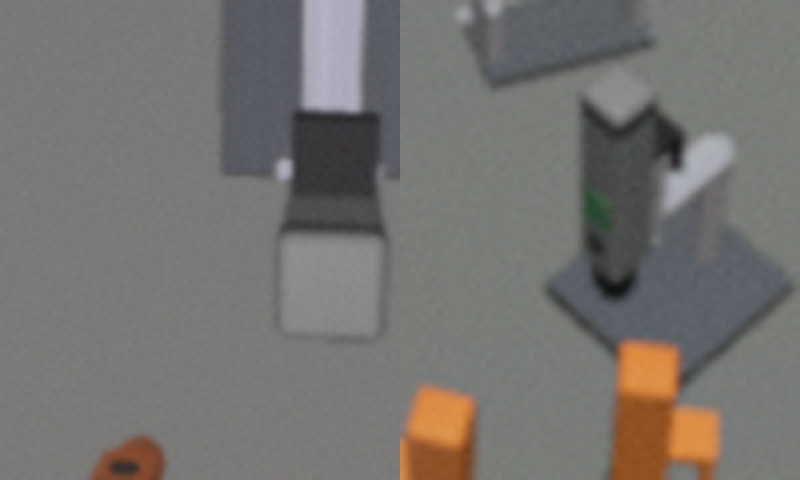

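fin: the wand hangs upright on the hook, with its top at left (332,285), the bridge over the blade, and the clear gripper above. All spindles are in place. I'll let it settle briefly, recheck and hand in.

```bash
python3 -m inch '[[[0,0,-20,0],[0,0,-40,0],[0,0,-40,0],[0,0,-40,0],[0,0,-40,0],[0,0,-40,0],[0,0,-40,0],[0,0,-40,0],[0,0,-40,0],[0,0,-40,0],[0,0,-40,0],[0,0,-40,0],[0,0,-40,0],[0,0,-40,0],[0,0,-40,0]]]'
python3 chk.py
python3 - <<'E'
from h import *
a=cv2.imread('pics/sc.png')[220:310,250:325].astype(float);save('side','sd');b=cv2.imread('pics/sd.png')[220:310,250:325];print(np.abs(cv2.blur(a,(3,3))-cv2.blur(b,(3,3)).astype(float)).max())
print(ctrl.close_job())
E
```

```text
clock: 59.9
position: [0.4818, -0.3629, 0.399]
tcp_rot: [3.114, 0.413, 0.0]
wrist_force: [-0.1, 0.2, 0.0]
opening: 0.703
grip_force: 0.0
exp [289.8 224. ] blob [289.7 224.3] area 273
exp [235.6 182. ] blob [235.7 182.5] area 166
exp [257.  199.8] blob [256.8 199.8] area 106
59.95
3.555555555555557
the job is handed in; nothing more can be done
None
```

I handed the job in at about 60 s: all three spindles lie in their rests, the thermometer was held 4 s each over the master and the long, medium and short spindles and is back on its hook, and I never went near the bystanders; no verdict was returned.

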